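# Load a bottle into the sprung station of a hybridisation rotisserie

## Task

Load the loose blue-capped glass bottle into the empty top station of the bottle rotisserie, so that it lies level between the two cups with one end fully home in the black fixed cup and the other held in the orange spring-loaded cup. The cups are too close together to drop it straight in: with the bottle tilted, put one end into the orange cup, push it back against its spring, bring the other end down behind the rim of the black cup and let the spring send it home, then let go. It is glass, so do not force it, and leave the other things on the bench where they are.

Things in the scene. Friction and masses are not known exactly. Their poses are not given: they have to be found in the camera images.
- bottle_mid (a point): Centre of the loose bottle: clear glass, a ribbed blue cap on each end, the same both ways round, 130 mm long, about 0.16 kg; its y axis runs along it. The glass (90 mm long, 35 mm diameter) is the place to grip; caps 20 mm long, 40 mm diameter, outer edges bevelled 4.5 mm. It starts lying on the bench, centre 20 mm up.
- bottle: The same loose bottle; its origin is also its centre.
- station (a point): Point on the line along which a loaded bottle's axis lies in the empty top station, about 127 mm above the bench; y axis: from the orange spring cup to the black fixed cup; z: away from the shaft, up or leaning a little sideways. The cups' common axis runs 3 mm above (in z), the lower bottles' tops 45 mm below it. The cups' place along y is NOT given by this point: see rotisserie.
- rotisserie: Bottle rotisserie, fixed to the bench: grey base 130 x 273 mm, white drive housing 115 mm high beyond the fixed cup, post 110 mm high at the spring end; on the stiff shaft (85 mm up) between them the cage, two aluminium discs with three stations, the lower two full. The cage is clamped anywhere along the shaft, middle of the loaded bottle within 10 mm either way of station in y: feel or see.
- film_roll_box: Bystander: blue carton 66 x 66 x 58 mm, origin under its centre.
- yellow_tub: Bystander: yellow tub with lid, 70 mm across, 71 mm high, origin under its centre.
- spring_cup (a joint): Orange spring cup: how far it is pushed back along -y (m), 0 free, 0.020 hard stop; 2 N to start, 8 N at the end; 0.005 with a bottle home. Free, its floor is 60 mm from where a loaded bottle's middle lies. The black fixed cup's floor is 65 mm from there on the +y side. Depth: orange 8 mm, black 5.5 mm; both 46.5 mm inside, 54 mm outside. Cups and discs rise 27 mm over the cups' axis.
- culture_flask: Bystander: flat culture flask with a blue cap and pink contents, 157 x 84 x 37 mm, lying on the bench, origin under its centre.
Things that resemble listed ones, but are neither listed nor needed, are in the scene too. Leave any red look-alike of the bottle alone.

How it is judged (in metres and radians):
At the end, for the whole second after the job is handed in: The bottle lies in the top station: centre within 4 mm of the station's line, axis within 0.05 rad of it; the spring cup is pushed back 2 to 7.5 mm (5 mm with the far end home on the fixed cup's floor, over 10 mm with it outside that cup). It stays so after it is let go (x of bottle_mid in the frame of station between -0.004 and 0.004 m and z of bottle_mid in the frame of station between -0.004 and 0.004 m and y of bottle_mid in the frame of station between -0.014 and 0.014 m and angle between the y axis of bottle_mid and the y axis of station, either way round below 0.05 rad and value of joint spring_cup between 0.002 and 0.0075 m); the robot touches nothing.
It fails at once if the bottle is pressed or knocked against the rotisserie with more than 30 N (contact force between bottle and rotisserie above 30 N).
It fails at once if a bystander is moved by more than 20 mm (distance of any of film_roll_box, yellow_tub, culture_flask from where it was at the start of the episode above 0.02 m).
It also fails if it takes over 45 s, if anything falls off the work surface, if the arm or the gripper's body presses on something with over 40 N, if the wrist force passes 120 N, or if a joint passes its speed limit or range.

## Robot

A 6-joint arm with a two-finger parallel gripper is mounted at the origin on a cart in front of the work surface, level with it; the furniture and walls round the work are solid. World frame = base frame: x ahead of the robot, y to its left, z up, the work surface at z = 0. Lengths are in mm, angles in rad, forces in N, time in s.
With the tool pointing down it reaches from about 150 to 775 mm from the base axis. Payload 6.1 kg.
Tool frame: the origin (TCP) lies on the mounting face of the last link; the fingertips stand 173 mm ahead of it and the grasp point (between the pads) lies 155 mm ahead of it (r.grasp_offset is the distance from the TCP to the grasp point, in mm); y points along the fingers, z is the direction in which the jaws open and shut, and the axes are right-handed (so a half turn about y gives the same grasp; the last joint's range is limited). The gripper opens to 85 mm and grips with 20 to 120 N. Pads are 22 mm wide; open, the fingers measure 114 mm over their backs; the gripper's body (76 mm by 85 mm) begins 54 mm behind the grasp point. The pads swing forward as they close: fully open they stand 13 mm farther back than shut.
Start: joints at [1.198, 0.126, -0.04, 1.405, 0, 1.571], TCP at [191.21, 488.925, 404.695] pointing down, gripper open.
Joint ranges: [-2.72, 2.72], [-0.95, 1.95], [-1.27, 1.35], [-1.78, 2.02], [-1.46, 1.47], [-3.14, 3.14]. Speed limits (rad/s): [2.39, 2.39, 3.01, 3.14, 3.14, 3.14].

## Interface

Orientations are given as a unit quaternion [x, y, z, w].
In Python, from station import r gives the robot as it stands.
- The arm moves only by the shell command python3 -m pendant 'ROWS' [FORCE]. ROWS is JSON, a list of rows, each a list of 3 entries, a list of its own where there are three numbers: the opening, from -1 (shut) to 1 (fully open), then the shift along the tool's x, y, z in m, then the turn, a rotation vector about the tool's x, y, z in degrees. A call has exactly 10 rows; each row is the pose to reach, as a shift and turn from the pose commanded when the call began, along the tool's axes at that moment; what a row does not reach only later rows make up. A row lasts 1/10 s, in which the tool goes at most 50 mm and 8.59 degrees, less where a joint would pass 70% of its speed; a pose out of reach is approached as far as the arm can. A call with a gripper value outside its range is refused whole. The fingers move at their own pace and stop on an object; FORCE is the grip in N (left out, the last holds). Time passes only in rows, so rows that repeat a pose let the fingers close, or fill a call up. It gives the time, the measured TCP pose, the force and the opening at its end, in the units of the state.
- r.get_obs(): the state, without advancing time (a new reading comes with each control period).
- r.read_camera(name): name is "scene" or "top" or "wrist"; returns a dict with "frame" (480x640x3 uint8, blue, green, red), "intrinsics" (3x3 intrinsics, pixels), "origin" and "rotation" of the camera in the world. Camera axes: x right, y down, z forward; pixel columns grow to the right and rows downward; lengths in mm; the calibration is good to about 2 mm. A picture is of the moment at which its call begins. There is no depth.
- r.hand_in(): hands the job in, once; it reports no verdict.
The state is a dict: "time": time; "qpos": joint angles; "joint_velocities": joint speeds; "effort": joint torques, N m; "eef_pos": TCP position; "ee_rot": TCP orientation; "ft_force": force on the tool from outside, world axes, zero at the start; "torque": the same for the moment, N m; "finger_gap": finger opening in mm.
Only numpy, scipy, OpenCV 4.12 (cv2) and the standard library are available. Lean on these libraries where they do the work, as an engineer would, in place of code of your own. Each camera call takes 0.05 s, during which the arm holds its last target. There are 200 camera calls.

## Working session

There is one attempt and no reset: what is moved stays moved. The work goes in short steps, Python scripts to look and compute and a shell command to move; the robot and the scene stay as the last step left them, time stands still between calls to the robot, and variables do not carry over. Pictures are saved under pics/ and viewed, about 8 in all and at most 12, crops included, and the job is handed in when it is done.

```bash
mkdir -p pics; ls; cat > h.py <<'E'
import numpy as np, cv2
from scipy.spatial.transform import Rotation as R
from station import r
def cam(n,save=None):
    c=r.read_camera(n)
    if save: cv2.imwrite('pics/'+save,c['frame'])
    return c
def ray(c,u,v):
    K=np.array(c['intrinsics']);d=np.array(c['rotation'])@np.linalg.solve(K,[u,v,1.]);return np.array(c['origin']),d
def onz(c,u,v,z):
    o,d=ray(c,u,v);return o+d*(z-o[2])/d[2]
def proj(c,p):
    q=np.array(c['rotation']).T@(np.array(p)-np.array(c['origin']));q=np.array(c['intrinsics'])@q;return q[:2]/q[2]
def tri(c1,p1,c2,p2):
    o1,d1=ray(c1,*p1);o2,d2=ray(c2,*p2);s=np.linalg.lstsq(np.c_[d1,-d2],o2-o1,rcond=None)[0]
    a=o1+s[0]*d1;b=o2+s[1]*d2;return (a+b)/2,np.linalg.norm(a-b)
E
python3 - <<'E'
from h import *
for n in ['scene','top']:
    c=cam(n,n+'0.png');print(n,c['origin'],c['rotation'])
o=r.get_obs();print(o)
E
```

```text
pics
scene [  -79.18066983 -1206.98903086  1418.63382994] [ 0.89328697 -0.26050216  0.09675265 -0.353293  ]
top [ 285.8855598  -168.69499159 1653.31522964] [ 0.70460825 -0.70442735  0.05135806 -0.06834966]
{'time': 0.1, 'qpos': array([ 1.19800110e+00,  1.26316697e-01, -4.05121924e-02,  1.40540302e+00,
       -1.64152288e-05,  1.57079526e+00]), 'joint_velocities': array([-0.00039841, -0.00050044,  0.00290764,  0.00085134, -0.00101005,
        0.00254747]), 'effort': array([ 1.32230471e-03, -4.36899662e+01,  3.53609669e+01,  1.35518453e-02,
       -1.54220368e-05,  5.88151437e-06]), 'eef_pos': array([191.17226428, 488.82310408, 404.00535828]), 'ee_rot': array([ 0.69535815, -0.13112906,  0.13095235, -0.69435847]), 'ft_force': array([-0.0387709 , -0.00734793, -0.52817075]), 'torque': array([0.00207349, 0.04393559, 0.03213185]), 'finger_gap': 85.4425984763931}
```

Rotation is a quaternion; fix that in the helper.

```bash
sed -i "s/c=r.read_camera(n)/c=r.read_camera(n); c['rotation']=R.from_quat(c['rotation']).as_matrix()/" h.py
```

```text
(no output)
```

View pics/top0.png

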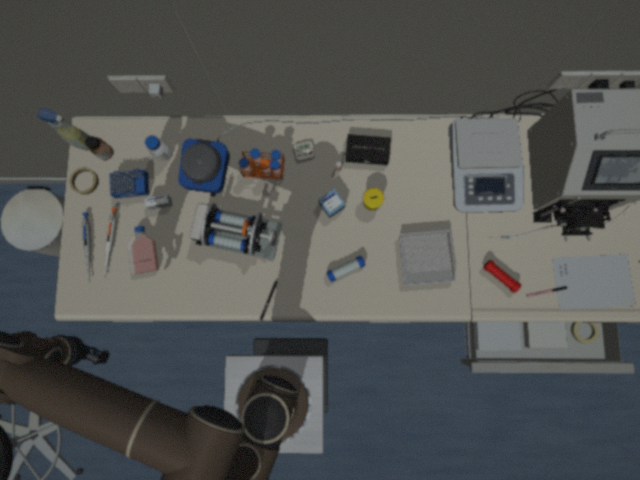

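View pics/scene0.png

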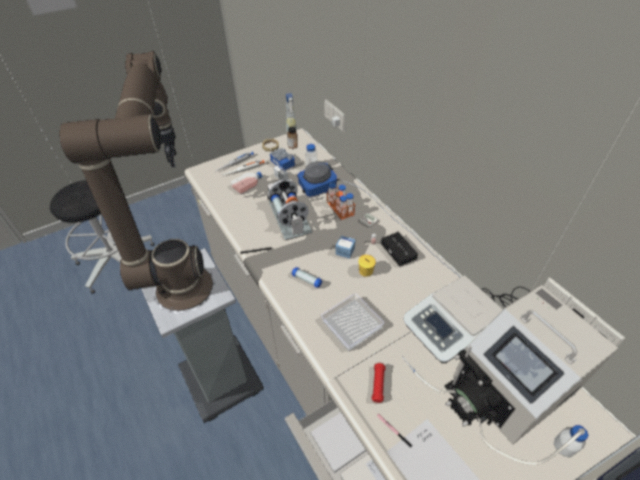

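Candidates for the bottle in the top view: the loose one with two blue caps (346,268), the red look-alike (502,277), the loaded bottles (233,219) and (228,242), and the white blue-capped bottle (155,147). The one at (346,268) fits the description. Next: a close crop to check it, and colour-mask positions.

```bash
python3 - <<'E'
from h import *
c=cam('top');f=c['frame']
a=cv2.resize(f[240:300,310:390],(400,300),interpolation=cv2.INTER_CUBIC)
b=cv2.resize(f[190:270,180:300],(600,400),interpolation=cv2.INTER_CUBIC)
cv2.imwrite('pics/crop1.png',np.vstack([np.pad(a,((0,0),(0,200),(0,0))),b])[:, :600][:700])
im=cv2.imread('pics/crop1.png');cv2.imwrite('pics/crop1.png',cv2.resize(im,(514,600)))
hsv=cv2.cvtColor(f,cv2.COLOR_BGR2HSV)
m=cv2.inRange(hsv,(100,120,60),(125,255,255));
n,l,s,ce=cv2.connectedComponentsWithStats(m)
for i in range(1,n):
    if s[i,4]>12:print('blue',s[i],ce[i].round(1),onz(c,*ce[i],20).round(0))
m=cv2.inRange(hsv,(5,150,120),(18,255,255))
n,l,s,ce=cv2.connectedComponentsWithStats(m)
for i in range(1,n):
    if s[i,4]>3:print('or',s[i],ce[i].round(1),onz(c,*ce[i],130).round(0))
for p in [(332,205),(374,198),(143,250)]:print(onz(c,*p,60).round(0))
E
```

```text
blue [ 40 116  15   6  32] [ 46.7 118.8] [965. 819.  20.]
blue [146 136  13  13 133] [151.9 142.1] [876. 437.  20.]
blue [182 139  17  15 101] [188.2 143.8] [869. 309.  20.]
blue [179 142  48  51 708] [207.1 173.3] [762. 239.  20.]
blue [250 149  10   9  64] [254.6 153. ] [834.  76.  20.]
blue [271 150   9  19 129] [275.  159.2] [811.   5.  20.]
blue [240 159   8   8  51] [243.3 162.4] [800. 115.  20.]
blue [133 170  14  25 203] [139.6 184.3] [724. 472.  20.]
blue [112 193  12   4  32] [117.8 194.4] [688. 545.  20.]
blue [215 211   6  11  45] [217.3 215.8] [612. 199.  20.]
blue [135 227   9   5  30] [139.1 228.6] [569. 464.  20.]
blue [208 232   7  12  55] [210.7 237.9] [537. 218.  20.]
blue [241 240   4  11  32] [242.5 245.2] [512. 110.  20.]
blue [357 257   7  10  46] [360.4 261.1] [ 458. -285.   20.]
blue [328 271   7  10  44] [330.8 275.7] [ 410. -186.   20.]
or [260 159   9   7  41] [264.6 161.6] [768.  27. 130.]
or [112 208   3   3   6] [113.2 208.8] [614. 509. 130.]
or [242 223   4  12  26] [243.8 228.8] [549.  88. 130.]
[ 640. -190.   60.]
[ 663. -329.   60.]
[491. 431.  60.]
```

View pics/crop1.png

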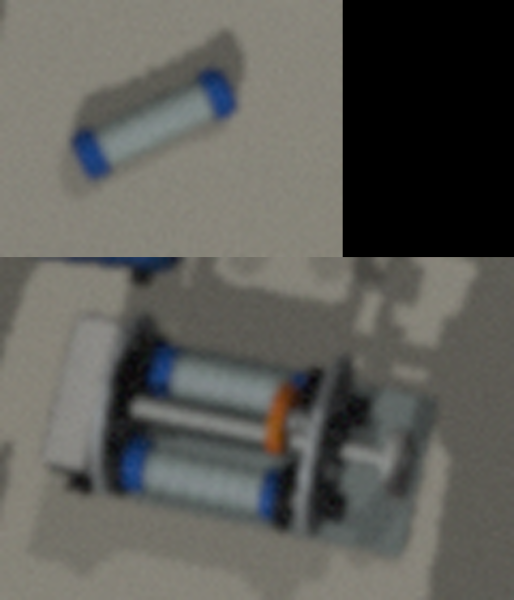

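The crop shows clear glass with a blue cap at each end and nothing red, so it is the right bottle; cap spacing measures 110 mm as it should. The rotisserie's orange cup is at about (244,229) in the top view, with the housing on the +y side. Next: tool axes, wrist camera mounting, and a move-planning helper.

```bash
cat >> h.py <<'E'
def plan(g,Rt):
    "shift (m) and turn (deg) in tool axes to put the grasp point at g with tool axes Rt"
    o=r.get_obs();R0=R.from_quat(o['ee_rot']).as_matrix();t=np.array(g)-155*Rt[:,1]
    sh=R0.T@(t-np.array(o['eef_pos']))/1000;tu=np.degrees(R.from_matrix(R0.T@Rt).as_rotvec())
    print('shift',sh.round(4),'|',np.linalg.norm(sh).round(3),'turn',tu.round(2));return sh,tu
def axes(xdir,app=(0,0,-1.)):
    y=np.array(app)/np.linalg.norm(app);x=np.array(xdir,float);x-=y*(x@y);x/=np.linalg.norm(x);return np.c_[x,y,np.cross(x,y)]
def now():
    o=r.get_obs();R0=R.from_quat(o['ee_rot']).as_matrix();print('t',round(o['time'],2),'grasp',(np.array(o['eef_pos'])+155*R0[:,1]).round(1),'F',np.round(o['ft_force'],2),'gap',round(o['finger_gap'],1));print(R0.round(3));return o,R0
E
python3 - <<'E'
from h import *
o,R0=now();c=cam('wrist','w0.png');print('cam rel tool',(R0.T@(c['origin']-o['eef_pos'])).round(1));print((R0.T@c['rotation']).round(2))
print(c['intrinsics'])
b=np.array([48,-99,0]);
for s in (1,-1): plan([434,-235.5,150],axes(s*b))
print('rot view');
for s in (1,-1): plan([500,120,300],axes([0,s,0]))
c=cam('top');
for p in [(217.3,215.8),(210.7,237.9),(242.5,245.2)]:print(onz(c,*p,80).round(0))
E
```

```text
t 0.15 grasp [191.1 488.7 249.1] F [-0.54  0.67 -0.12] gap 85.2
[[ 0.931 -0.     0.364]
 [-0.364 -0.001  0.931]
 [ 0.    -1.    -0.001]]
cam rel tool [-74.1  30.7   0.3]
[[-0.    0.96  0.29]
 [-0.   -0.29  0.96]
 [ 1.    0.    0.  ]]
[[335.63351711   0.         319.8803583 ]
 [  0.         335.63351711 237.59112629]
 [  0.           0.           1.        ]]
shift [ 0.49    0.0998 -0.5861] | 0.77 turn [6.000e-02 4.277e+01 2.000e-02]
shift [ 0.49    0.0998 -0.5861] | 0.77 turn [ 3.0000e-02 -1.3723e+02 -7.0000e-02]
rot view
shift [ 0.4219 -0.0506 -0.2311] | 0.484 turn [ 4.0000e-02 -1.1136e+02 -6.0000e-02]
shift [ 0.4219 -0.0506 -0.2311] | 0.484 turn [5.000e-02 6.864e+01 3.000e-02]
[601. 185.  80.]
[527. 204.  80.]
[503. 100.  80.]
```

```bash
python3 - <<'E'
from h import *
plan([545,90,265],axes([0,-1,0]))
E
```

```text
shift [ 0.4748 -0.0155 -0.2426] | 0.533 turn [4.000e-02 6.864e+01 3.000e-02]
```

```bash
python3 -m pendant '[[1,[0.043,-0.0015,-0.022],[0,6.2,0]],[1,[0.086,-0.003,-0.044],[0,12.4,0]],[1,[0.129,-0.0045,-0.066],[0,18.6,0]],[1,[0.172,-0.006,-0.088],[0,24.9,0]],[1,[0.215,-0.0075,-0.11],[0,31.1,0]],[1,[0.258,-0.009,-0.132],[0,37.3,0]],[1,[0.301,-0.01,-0.154],[0,43.5,0]],[1,[0.344,-0.0115,-0.176],[0,49.8,0]],[1,[0.387,-0.013,-0.198],[0,56,0]],[1,[0.43,-0.0145,-0.22],[0,62.2,0]]]' 40; python3 - <<'E'
from h import *
now();c=cam('wrist','w1.png')
E
```

```text
time: 1.25
eef_pos: [512.5, 125.6, 419.3]
ee_rot: [-0.526, 0.472, -0.472, 0.526]
ft_force: [-0.3, 1.4, -0.4]
finger_gap: 85.4
t 1.25 grasp [512.5 125.6 264.3] F [-0.29  1.39 -0.45] gap 85.4
[[ 0.107  0.     0.994]
 [-0.994  0.     0.107]
 [-0.    -1.     0.   ]]
```

View pics/w1.png

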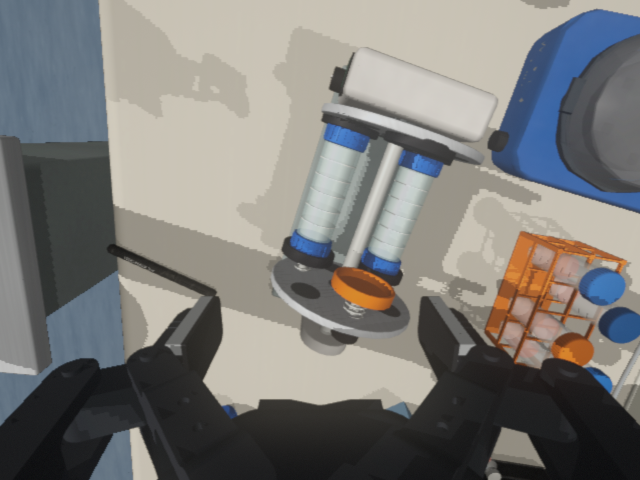

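The picture shows the rotisserie with black-disc side up at about (390,130), the orange cup ring at (363,288), shaft running from (350,265) to (392,150), and the top station open. I'll take a second view from further back for triangulation.

```bash
python3 -m pendant '[[1,[0.02,0.0,-0.01],[0,0,0]],[1,[0.04,0,-0.02],[0,0,0]],[1,[0.06,0,-0.03],[0,0,0]],[1,[0.08,0,-0.04],[0,0,0]],[1,[0.1,0,-0.053],[0,0,0]],[1,[0.1,0,-0.053],[0,0,0]],[1,[0.1,0,-0.053],[0,0,0]],[1,[0.1,0,-0.053],[0,0,0]],[1,[0.1,0,-0.053],[0,0,0]],[1,[0.1,0,-0.053],[0,0,0]]]'; cat > det.py <<'E'
from h import *
c=cam('wrist','w2.png');now()
plan([434,-235.5,150],axes([48,-99,0]))
f=c['frame'];hsv=cv2.cvtColor(f,cv2.COLOR_BGR2HSV)
m=cv2.inRange(hsv,(5,150,90),(20,255,255));n,l,s,ce=cv2.connectedComponentsWithStats(m)
for i in range(1,n):
    if s[i,4]>80:print(s[i],ce[i].round(1))
np.savez('c2.npz',o=c['origin'],R=c['rotation'],K=c['intrinsics'])
E
python3 det.py; python3 - <<'E'
import cv2,numpy as np
a=cv2.imread('pics/w1.png')[30:350,250:510];b=cv2.imread('pics/w2.png')
cv2.imwrite('pics/v2.png',np.hstack([cv2.resize(a,(488,600))]));cv2.imwrite('pics/v2b.png',b)
E
```

```text
time: 2.3
eef_pos: [470.4, 22.7, 419.0]
ee_rot: [0.528, -0.471, 0.471, -0.527]
ft_force: [0.4, 0.7, 0.2]
finger_gap: 85.3
t 2.35 grasp [470.3  22.6 264. ] F [-0.11  0.33  0.01] gap 85.3
[[ 0.113 -0.     0.994]
 [-0.994  0.     0.113]
 [-0.    -1.    -0.   ]]
shift [ 0.2523  0.114  -0.0652] | 0.284 turn [ 2.000e-02 -1.937e+01 -1.000e-02]
[ 540  148  100  142 5056] [588.2 207.7]
[ 403  152   73   36 1116] [439.1 169.4]
[633 245   7  25 127] [636.6 257.6]
```

View pics/v2b.png

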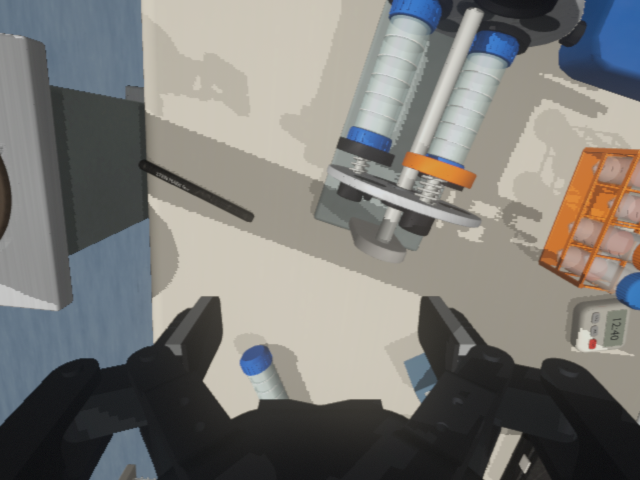

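View 2 shows the orange cup as a band at (439,170) with extremes at x=403 and 475, the shaft from (408,165) to (472,20), the near disc's edge at (400,195), and the loose bottle's upper cap at (257,360). Next, a zoom of view 1 to pick cup rims.

View pics/v2.png

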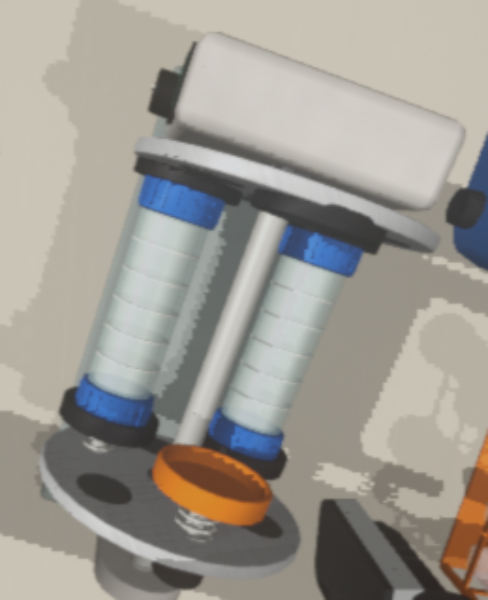

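```bash
cat > m.py <<'E'
from h import *
d=np.load('c2.npz');c2=dict(origin=d['o'],rotation=d['R'],intrinsics=d['K'])
o=r.get_obs();R2=R.from_quat(o['ee_rot']).as_matrix()
def axisR(a,b): return axes([a,b,0])
R1=R.from_quat([-0.526,0.472,-0.472,0.526]).as_matrix();D=R1@R2.T
c1=dict(origin=np.array([512.5,125.6,419.3])+D@(c2['origin']-o['eef_pos']),rotation=D@c2['rotation'],intrinsics=d['K'])
z=lambda x,y:(250+x/1.877,30+y/1.875)
A=[onz(c1,*z(268,220),85),onz(c1,*z(195,435),85)];B=[onz(c2,470,20,85),onz(c2,411,160,85)]
print('shaft v1',np.round(A,1),'v2',np.round(B,1))
for P in(A,B):
    u=P[0]-P[1];u/=np.linalg.norm(u);print('u',u.round(3),'x at y=150',(P[1]+u*(150-P[1][1])/u[1]).round(1))
print('orange mid v1 z130',onz(c1,*z(211,479),130).round(1))
print('orange ext v1',onz(c1,*z(153,465),130).round(1),onz(c1,*z(270,492),130).round(1))
for n,p in dict(rimL=(405,153),rimR=(475,173),backL=(404,167),backR=(473,188)).items():print(n,onz(c2,*p,130).round(1),proj(c1,onz(c2,*p,130)).round(0))
print('tri',tri(c1,z(153,465),c2,(405,153)),tri(c1,z(270,492),c2,(475,173)))
print('blk v1',onz(c1,*z(252,203),130).round(1),onz(c1,*z(383,245),130).round(1))
E
python3 m.py
```

```text
shaft v1 [[569.2 196.8  85. ]
 [550.2  87.   85. ]] v2 [[569.8 196.9  85. ]
 [544.4  85.3  85. ]]
u [0.17  0.985 0.   ] x at y=150 [561.1 150.   85. ]
u [0.223 0.975 0.   ] x at y=150 [559.1 150.   85. ]
orange mid v1 z130 [553.5  83.6 130. ]
orange ext v1 [526.9  87.5 130. ] [581.   80.1 130. ]
rimL [526.7  91.5 130. ] [332. 274.]
rimR [582.3  83.1 130. ] [396. 289.]
backL [527.9  81.3 130. ] [332. 285.]
backR [583.6  71.7 130. ] [395. 302.]
tri (array([525.45031973,  91.40155282, 138.16480011]), np.float64(1.5716570825246616)) (array([578.85031002,  83.48609417, 137.36264057]), np.float64(0.13453355553607002))
blk v1 [552.3 203.  130. ] [607.2 192.7 130. ]
```

```bash
cat >> m.py <<'E'
print('----')
def shaft(img,c,p0,p1):
    g=cv2.GaussianBlur(cv2.cvtColor(img,cv2.COLOR_BGR2GRAY),(3,3),0).astype(float);L=[];Rr=[]
    for v in range(p0[1],p1[1],2):
        u0=p0[0]+(p1[0]-p0[0])*(v-p0[1])/(p1[1]-p0[1]);x=np.arange(int(u0)-14,int(u0)+15);gr=np.gradient(g[v,x])
        i=np.argmax(gr[:15]);j=14+np.argmin(gr[14:]);L.append((x[i],v));Rr.append((x[j],v))
    out=[]
    for S in (L,Rr):
        P=np.array([onz(c,*s,85)[:2] for s in S]);k=np.polyfit(P[:,1],P[:,0],1);res=P[:,0]-np.polyval(k,P[:,1]);ok=abs(res)<1.5*np.median(abs(res))+.5;k=np.polyfit(P[ok,1],P[ok,0],1);out.append((k[0],np.polyval(k,90),np.polyval(k,190),ok.sum()))
    print(np.round(out,3))
i1=cv2.imread('pics/w1.png');i2=cv2.imread('pics/w2.png')
shaft(i1,c1,(392,153),(357,250));shaft(i2,c2,(470,22),(415,150))
for im,c,nm in((i1,c1,'v1'),(i2,c2,'v2')):
    hsv=cv2.cvtColor(im,cv2.COLOR_BGR2HSV);m=cv2.inRange(hsv,(100,120,50),(125,255,255));n,l,s,ce=cv2.connectedComponentsWithStats(m)
    for i in range(1,n):
        if 200<s[i,4]<3000 and 280<ce[i][0]<540 and ce[i][1]<350:print(nm,s[i],ce[i].round(1),onz(c,*ce[i],70).round(1))
    mo=cv2.inRange(hsv,(5,150,60),(20,255,255));mo[:, :300]=0;mo[:,500:]=0;mo[320:]=0
    k=cv2.findContours(mo,0,1)[0];k=max(k,key=cv2.contourArea);print(nm,'minrect',cv2.minAreaRect(k),'box',cv2.boundingRect(k))
# black rim mask v1
g=cv2.cvtColor(i1,cv2.COLOR_BGR2GRAY)[125:180,370:470];m=(g<45).astype(np.uint8);n,l,s,ce=cv2.connectedComponentsWithStats(m);print(s[1:][s[1:,4]>30])
for row in m[::2]:print(''.join('#' if x else '.' for x in row))
E
python3 m.py | sed -n '/----/,$p'
```

```text
----
[[2.07000e-01 5.41418e+02 5.62101e+02 4.90000e+01]
 [2.17000e-01 5.53783e+02 5.75491e+02 4.60000e+01]]
[[2.08000e-01 5.41265e+02 5.62065e+02 6.40000e+01]
 [2.30000e-01 5.53276e+02 5.76263e+02 6.30000e+01]]
v1 [324 123  45  29 720] [345.8 137.1] [528.3 200.9  70. ]
v1 [399 150  44  27 586] [421.6 163.7] [601.6 185.1  70. ]
v1 [290 232  40  25 531] [308.7 246. ] [505.2  93.4  70. ]
v1 [361 249  39  26 465] [379.9 263.9] [579.1  82.3  70. ]
v1 minrect ((362.30926513671875, 287.80413818359375), (64.57601928710938, 34.318702697753906), 23.96249008178711) box (331, 268, 63, 42)
v2 [390   0  52  30 942] [418.9   9.8] [531.7 204.2  70. ]
v2 [ 470   31   49   33 1000] [495.9  44.2] [601.2 186.9  70. ]
v2 [347 127  43  24 557] [368.4 138.4] [506.2  99.3  70. ]
v2 minrect ((438.894287109375, 169.25665283203125), (72.663330078125, 16.201736450195312), 19.025604248046875) box (403, 152, 73, 36)
[]
....................................................................................................
................................................................................................
[... 1930 characters left out ...]
..............................................................................................
....................................................................................................
....................................................................................................
....................................................................................................
....................................................................................................
....................................................................................................
....................................................................................................
```

```bash
python3 - <<'E'
from h import *
x=np.array([.436,-.9,0]);plan(np.array([434,-235.5,190])-60*x,axes(x))
E
```

```text
shift [ 0.1957  0.074  -0.0851] | 0.226 turn [ 2.000e-02 -1.936e+01 -1.000e-02]
```

```bash
python3 -m pendant '[[1,[0.03,0.011,-0.013],[0,-3,0]],[1,[0.06,0.022,-0.026],[0,-6,0]],[1,[0.09,0.034,-0.039],[0,-9,0]],[1,[0.12,0.045,-0.052],[0,-12,0]],[1,[0.15,0.057,-0.065],[0,-15,0]],[1,[0.18,0.068,-0.078],[0,-18,0]],[1,[0.196,0.074,-0.085],[0,-19.4,0]],[1,[0.196,0.074,-0.085],[0,-19.4,0]],[1,[0.196,0.074,-0.085],[0,-19.4,0]],[1,[0.196,0.074,-0.085],[0,-19.4,0]]]'; python3 - <<'E'
from h import *
now();c=cam('wrist','w3.png');f=c['frame'];hsv=cv2.cvtColor(f,cv2.COLOR_BGR2HSV)
m=cv2.inRange(hsv,(100,140,60),(125,255,255));n,l,s,ce=cv2.connectedComponentsWithStats(m);P=[]
for i in range(1,n):
    if s[i,4]>300:print(s[i],ce[i].round(1),onz(c,*ce[i],24).round(1));P.append((s[i],onz(c,*ce[i],24)))
E
```

```text
time: 3.35
eef_pos: [408.0, -181.6, 345.6]
ee_rot: [-0.599, 0.375, -0.376, 0.599]
ft_force: [-0.2, 0.3, -0.6]
finger_gap: 85.1
t 3.35 grasp [ 408.1 -181.6  190.6] F [-0.21  0.34 -0.57] gap 85.1
[[ 0.436  0.001  0.9  ]
 [-0.9    0.     0.436]
 [ 0.    -1.     0.001]]
[299 218  37  25 775] [316.5 230.3] [ 409.  -189.2   24. ]
[301 329  32  21 425] [316.2 340.3] [ 458.4 -292.1   24. ]
```

View pics/w3.png

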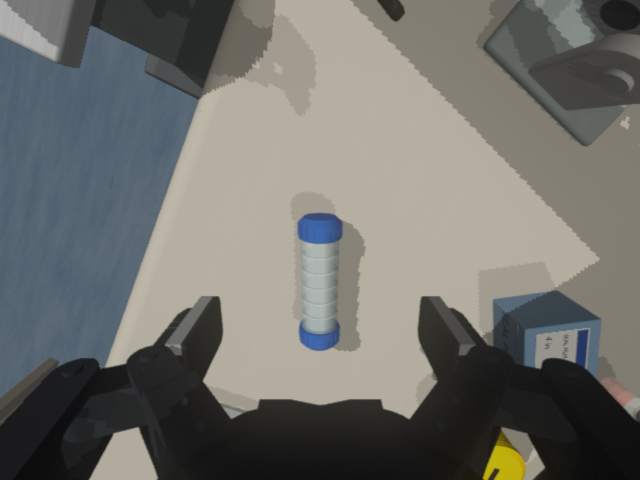

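```bash
python3 - <<'E'
from h import *
o,R0=now();c=cam('wrist');f=c['frame'];hsv=cv2.cvtColor(f,cv2.COLOR_BGR2HSV)
m=cv2.inRange(hsv,(100,110,40),(125,255,255))[200:360,285:355];print('rows',[200+i for i in np.flatnonzero(np.diff((m[:,35-6:35+6].sum(1)>1300).astype(int)))])
g=np.flatnonzero(m[15:40].any(0))+285;g2=np.flatnonzero(m[125:150].any(0))+285;print('cols',g[[0,-1]],g2[[0,-1]])
x=np.array([.436,-.9,0])
for v,z in((213,24),(241,40),(331,38),(350,20)):print(v,onz(c,320,v,z).round(1),onz(c,320,v,z)@x)
m1,m2=g[[0,-1]].mean(),g2[[0,-1]].mean()
print(onz(c,m1,228,22).round(1),onz(c,m2,338,22).round(1))
E
```

```text
t 3.4 grasp [ 408.2 -181.5  190.6] F [ 0.2  -0.52  0.25] gap 85.1
[[ 0.437  0.001  0.9  ]
 [-0.9   -0.     0.437]
 [ 0.    -1.     0.001]]
rows [np.int64(213), np.int64(242), np.int64(334), np.int64(349)]
cols [298 341] [300 338]
213 [ 405.  -173.5   24. ] 332.7165172380813
241 [ 414.2 -192.4   40. ] 353.6869150555942
331 [ 453.4 -272.8   38. ] 443.23237424416516
350 [ 468.1 -303.1   20. ] 476.88353640705657
[ 410.9 -186.6   22. ] [ 460.5 -289.6   22. ]
```

```bash
python3 -m pendant '[[1,[0.03,0.02,0],[0,0,0]],[1,[0.058,0.045,0],[0,0,0]],[1,[0.058,0.07,0],[0,0,0]],[1,[0.058,0.095,0],[0,0,0]],[1,[0.058,0.12,0],[0,0,0]],[1,[0.058,0.14,0],[0,0,0]],[1,[0.058,0.155,0],[0,0,0]],[1,[0.058,0.164,0],[0,0,0]],[1,[0.058,0.1675,0],[0,0,0]],[1,[0.058,0.1675,0],[0,0,0]]]' && python3 -m pendant '[[-0.3,[0,0,0],[0,0,0]],[-0.6,[0,0,0],[0,0,0]],[-1,[0,0,0],[0,0,0]],[-1,[0,0,0],[0,0,0]],[-1,[0,0,0],[0,0,0]],[-1,[0,0,0],[0,0,0]],[-1,[0,0,0],[0,0,0]],[-1,[0,0,0],[0,0,0]],[-1,[0,-0.01,0],[0,0,0]],[-1,[0,-0.03,0],[0,0,0]]]' 50; python3 - <<'E'
from h import *
now()
E
```

```text
time: 4.45
eef_pos: [433.2, -234.1, 177.8]
ee_rot: [-0.599, 0.375, -0.375, 0.599]
ft_force: [0.9, 0.8, 0.4]
finger_gap: 85.8
time: 5.45
eef_pos: [432.0, -233.9, 206.7]
ee_rot: [0.599, -0.377, 0.374, -0.599]
ft_force: [0.4, -0.4, -1.3]
finger_gap: 33.1
t 5.45 grasp [ 431.4 -233.7   51.7] F [ 0.37 -0.36 -1.32] gap 33.1
[[ 0.436 -0.004  0.9  ]
 [-0.9    0.002  0.436]
 [-0.003 -1.    -0.002]]
```

```bash
cat > tr.py <<'E'
from h import *
import sys
u=np.array([.2107,.9776,0]);p=np.array([.9776,-.2107,0]);zz=np.array([0,0,1.])
S0,W0,Z0=253.5,524.0,129.3
OFF=np.array([0,2.8,0])  # bottle centre in tool axes from grasp point
def pose(Ey,Ez,th,dw=0):
    t=np.radians(th);ub=u*np.cos(t)+zz*np.sin(t);n=-u*np.sin(t)+zz*np.cos(t);Rt=np.c_[-ub,-n,np.cross(-ub,-n)]
    C=(S0+Ey)*u+(W0+dw)*p+(Z0+Ez)*zz+65*ub
    return C-Rt@OFF,Rt
def where():
    o=r.get_obs();R0=R.from_quat(o['ee_rot']).as_matrix();C=np.array(o['eef_pos'])+R0@(OFF+[0,155,0]);ub=-R0[:,0];E=C-65*ub
    print('t',round(o['time'],2),'Ey %.1f Ez %.1f dw %.1f th %.1f yaw %.1f'%(E@u-S0,E[2]-Z0,E@p-W0,np.degrees(np.arcsin(ub[2])),np.degrees(ub@p)),'F(u,p,z)',np.round([o['ft_force']@a for a in(u,p,zz)],1),'gap',round(o['finger_gap'],1))
E
python3 - <<'E'
from tr import *
where();plan([431,-234,160],axes([.436,-.9,0]));
plan(*pose(-30,60,26))
o,R0=now()
E
```

```text
t 5.45 Ey -442.3 Ez -80.6 dw -13.0 th 0.2 yaw -35.3 F(u,p,z) [-0.3  0.4 -1.3] gap 33.1
shift [-0.0007 -0.1083 -0.0011] | 0.108 turn [ 0.14 -0.01 -0.18]
shift [-0.2443 -0.1527  0.2567] | 0.386 turn [ 8.81 37.29 24.9 ]
t 5.45 grasp [ 431.4 -233.7   51.7] F [ 0.37 -0.36 -1.32] gap 33.1
[[ 0.436 -0.004  0.9  ]
 [-0.9    0.002  0.436]
 [-0.003 -1.    -0.002]]
```

```bash
python3 -m pendant '[[-1,[0,-0.035,0],[0,0,0]],[-1,[0,-0.075,0],[0,0,0]],[-1,[0,-0.115,0],[0,0,0]],[-1,[-0.02,-0.15,0.02],[0.6,2.7,1.8]],[-1,[-0.048,-0.153,0.051],[1.8,7.5,5]],[-1,[-0.075,-0.153,0.079],[2.7,11.5,7.7]],[-1,[-0.102,-0.153,0.107],[3.7,15.6,10.4]],[-1,[-0.129,-0.153,0.135],[4.7,19.7,13.2]],[-1,[-0.156,-0.153,0.163],[5.6,23.8,15.9]],[-1,[-0.183,-0.153,0.191],[6.6,27.9,18.7]]]' && python3 - <<'E'
from tr import *
where();plan(*pose(-30,60,26))
E
```

```text
time: 6.45
eef_pos: [525.2, 15.0, 360.7]
ee_rot: [-0.387, 0.579, -0.428, 0.576]
ft_force: [0.4, 0.9, -2.5]
finger_gap: 33.6
t 6.45 Ey -135.4 Ez 61.0 dw -7.4 th 19.6 yaw -9.3 F(u,p,z) [ 0.9  0.3 -2.5] gap 33.6
shift [-0.0785  0.03    0.0277] | 0.088 turn [2.07 9.28 6.21]
```

```bash
python3 -m pendant '[[-1,[-0.026,0.01,0.009],[0.7,3.1,2.1]],[-1,[-0.052,0.02,0.018],[1.4,6.2,4.1]],[-1,[-0.0785,0.03,0.0277],[2.1,9.3,6.2]],[-1,[-0.0785,0.03,0.0277],[2.1,9.3,6.2]],[-1,[-0.0785,0.03,0.0277],[2.1,9.3,6.2]],[-1,[-0.0785,0.03,0.0277],[2.1,9.3,6.2]],[-1,[-0.0785,0.03,0.0277],[2.1,9.3,6.2]],[-1,[-0.0785,0.03,0.0277],[2.1,9.3,6.2]],[-1,[-0.0785,0.03,0.0277],[2.1,9.3,6.2]],[-1,[-0.0785,0.03,0.0277],[2.1,9.3,6.2]]]' && python3 - <<'E'
from tr import *
where();plan(*pose(-30,-2,26));c=cam('wrist','w4.png')
# project predicted cup circles & bottle onto image
f=c['frame'].copy()
for Ey,rad,col in((-52,27,(0,0,255)),(59.5,27,(0,255,0)),(-52,23.25,(255,0,255))):
    for a in np.radians(np.arange(0,360,6)):
        q=proj(c,(S0+Ey)*u+W0*p+Z0*zz+rad*(np.cos(a)*p+np.sin(a)*zz));cv2.circle(f,tuple(int(v) for v in q.round()),1,col,-1)
cv2.imwrite('pics/v4.png',f)
t=cam('top');f=t['frame'].copy()
for Ey,rad,col in((-52,27,(0,0,255)),(59.5,27,(0,255,0))):
    print([proj(t,(S0+Ey)*u+(W0+d)*p+Z0*zz).round(1) for d in(-27,0,27)])
cv2.imwrite('pics/top4.png',cv2.resize(f[180:280,170:310],(700,500)))
E
```

```text
time: 7.45
eef_pos: [556.6, 95.9, 359.6]
ee_rot: [-0.31, 0.635, -0.437, 0.557]
ft_force: [-0.9, -0.3, -1.2]
finger_gap: 33.1
t 7.45 Ey -32.0 Ez 60.0 dw 0.3 th 25.9 yaw -0.1 F(u,p,z) [-0.4 -0.8 -1.2] gap 33.1
shift [ 0.0255  0.0565 -0.    ] | 0.062 turn [-0.08  0.15  0.08]
[array([242.4, 235.2]), array([244.4, 226.9]), array([246.4, 218.7])]
[array([208.2, 227.9]), array([210.3, 219.7]), array([212.4, 211.5])]
```

View pics/v4.png

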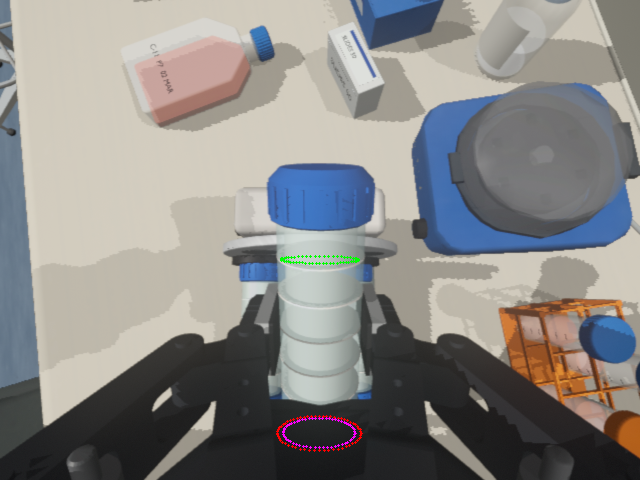

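The held bottle is centred between the fingers at (320,280), and the predicted fixed-cup rim (green) sits on the black strip of the far disc at v≈258. The top view also puts the orange rim where predicted. Lower, then approach.

```bash
python3 -m pendant '[[-1,[0.006,0.014,0],[0,0.1,0]],[-1,[0.013,0.029,0],[0,0.1,0]],[-1,[0.02,0.044,0],[0,0.1,0]],[-1,[0.0255,0.0565,0],[0,0.1,0]],[-1,[0.0255,0.0565,0],[0,0.1,0]],[-1,[0.03,0.0543,0],[0,0.1,0]],[-1,[0.035,0.0519,0],[0,0.1,0]],[-1,[0.0395,0.0497,0],[0,0.1,0]],[-1,[0.0435,0.0477,0],[0,0.1,0]],[-1,[0.0435,0.0477,0],[0,0.1,0]]]' && python3 - <<'E'
from tr import *
where()
E
```

```text
time: 8.55
eef_pos: [552.9, 77.7, 297.8]
ee_rot: [-0.309, 0.635, -0.437, 0.557]
ft_force: [0.6, 0.1, -2.0]
finger_gap: 33.6
t 8.55 Ey -50.6 Ez -1.8 dw 0.5 th 25.9 yaw -0.0 F(u,p,z) [ 0.2  0.5 -2. ] gap 33.6
```

```bash
python3 -m pendant '[[-1,[0.0009,-0.0004,0],[0,0,0]],[-1,[0.0018,-0.0009,0],[0,0,0]],[-1,[0.0027,-0.0013,0],[0,0,0]],[-1,[0.0036,-0.0018,0],[0,0,0]],[-1,[0.0045,-0.0022,0],[0,0,0]],[-1,[0.0054,-0.0026,0],[0,0,0]],[-1,[0.0054,-0.0026,0],[0,0,0]],[-1,[0.0054,-0.0026,0],[0,0,0]],[-1,[0.0054,-0.0026,0],[0,0,0]],[-1,[0.0054,-0.0026,0],[0,0,0]]]' && python3 - <<'E'
from tr import *
where();where();r.read_camera('top');where();r.read_camera('top');where()
E
```

```text
time: 9.55
eef_pos: [551.7, 72.5, 297.7]
ee_rot: [-0.309, 0.635, -0.437, 0.557]
ft_force: [-0.8, 1.9, -1.2]
finger_gap: 33.7
t 9.55 Ey -55.8 Ez -1.9 dw 0.4 th 25.9 yaw -0.1 F(u,p,z) [ 1.6 -1.2 -1.2] gap 33.7
t 9.55 Ey -55.8 Ez -1.9 dw 0.4 th 25.9 yaw -0.1 F(u,p,z) [ 1.6 -1.2 -1.2] gap 33.7
t 9.6 Ey -55.8 Ez -2.0 dw 0.3 th 25.9 yaw -0.1 F(u,p,z) [ 1.9  0.7 -1.4] gap 33.4
t 9.65 Ey -55.8 Ez -2.0 dw 0.4 th 25.9 yaw -0.1 F(u,p,z) [ 2.9 -0.  -1.3] gap 33.3
```

```bash
python3 -m pendant '[[-1,[0.0013,-0.0007,0],[0,0,0]],[-1,[0.0027,-0.0013,0],[0,0,0]],[-1,[0.004,-0.002,0],[0,0,0]],[-1,[0.0054,-0.0026,0],[0,0,0]],[-1,[0.0067,-0.0033,0],[0,0,0]],[-1,[0.0081,-0.0039,0],[0,0,0]],[-1,[0.009,-0.0044,0],[0,0,0]],[-1,[0.009,-0.0044,0],[0,0,0]],[-1,[0.009,-0.0044,0],[0,0,0]],[-1,[0.009,-0.0044,0],[0,0,0]]]' && python3 - <<'E'
from tr import *
for _ in range(4): where();c=cam('wrist','w5.png')
cv2.imwrite('pics/v5.png',cam('top')['frame'][180:280,170:310].repeat(5,0).repeat(5,1))
E
```

```text
time: 10.65
eef_pos: [549.7, 62.8, 297.7]
ee_rot: [-0.309, 0.635, -0.436, 0.557]
ft_force: [0.3, 4.5, -0.5]
finger_gap: 33.7
t 10.65 Ey -65.7 Ez -1.9 dw 0.4 th 26.0 yaw -0.1 F(u,p,z) [ 4.4 -0.7 -0.5] gap 33.7
t 10.7 Ey -65.7 Ez -1.9 dw 0.4 th 26.0 yaw -0.1 F(u,p,z) [ 5.7 -0.5 -0.6] gap 33.1
t 10.75 Ey -65.7 Ez -1.9 dw 0.4 th 26.0 yaw -0.1 F(u,p,z) [ 5.5 -1.3 -0.8] gap 32.9
t 10.8 Ey -65.7 Ez -1.9 dw 0.4 th 26.0 yaw -0.1 F(u,p,z) [ 5.6 -1.1  0.6] gap 33.2
```

View pics/v5.png

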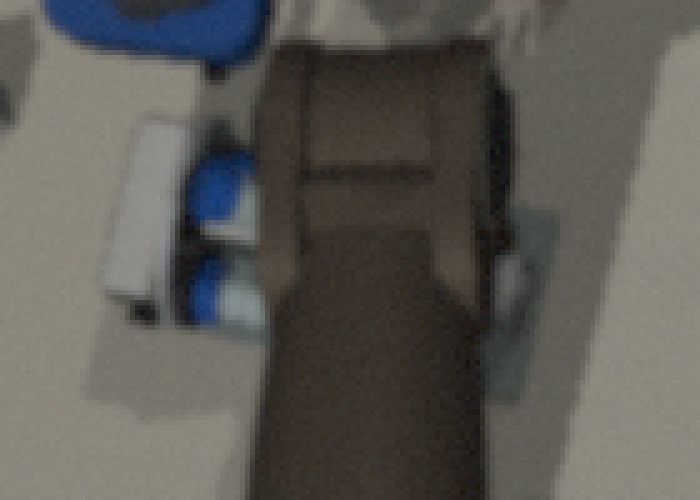

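The picture shows only the hand over the cage with the bottle's upper cap at (220,190) over the black end; no disturbance visible. The force (about 5.4 N) matches the spring at about 11–12 mm, as geometry predicts, so the end sits on the orange cup's floor.

```bash
cat > rows.py <<'E'
from tr import *
def rows(L):
    o=r.get_obs();R0=R.from_quat(o['ee_rot']).as_matrix()
    for a in L:
        g,Rt=pose(*a);sh=R0.T@(g-155*Rt[:,1]-o['eef_pos'])/1000;tu=np.degrees(R.from_matrix(R0.T@Rt).as_rotvec());print(np.round(a,1),sh.round(4).tolist(),tu.round(1).tolist())
E
python3 - <<'E'
from rows import *
f=-78.8;e=lambda t:(f+15.5*np.sin(np.radians(t)),-2,t,0)
rows([(-69,-2,26,0),(-72,-2,26,0)]+[e(t) for t in(24,22,20,18,16,14,12)])
E
```

```text
[-69  -2  26   0] [0.0031, -0.0014, -0.0001] [-0.1, 0.1, 0.0]
[-72  -2  26   0] [0.0058, -0.0027, -0.0001] [-0.1, 0.1, 0.0]
[-72.5  -2.   24.    0. ] [0.0008, -0.0006, -0.0] [-0.1, 0.1, -2.0]
[-73.  -2.  22.   0.] [-0.0041, 0.0018, -0.0] [-0.1, 0.1, -4.0]
[-73.5  -2.   20.    0. ] [-0.009, 0.0043, -0.0] [-0.1, 0.1, -6.0]
[-74.  -2.  18.   0.] [-0.0137, 0.007, -0.0] [-0.1, 0.1, -8.0]
[-74.5  -2.   16.    0. ] [-0.0183, 0.0099, -0.0] [-0.1, 0.1, -10.0]
[-75.1  -2.   14.    0. ] [-0.0228, 0.0129, -0.0] [-0.1, 0.1, -12.0]
[-75.6  -2.   12.    0. ] [-0.0272, 0.0161, -0.0] [-0.1, 0.1, -14.0]
```

```bash
python3 -m pendant '[[-1,[0.0016,-0.0007,0],[0,0,0]],[-1,[0.0031,-0.0014,0],[0,0,0]],[-1,[0.0045,-0.002,0],[0,0,0]],[-1,[0.0058,-0.0027,0],[0,0,0]],[-1,[0.0033,-0.0017,0],[0,0,-1]],[-1,[0.0008,-0.0006,0],[0,0,-2]],[-1,[-0.0017,0.0006,0],[0,0,-3]],[-1,[-0.0041,0.0018,0],[0,0,-4]],[-1,[-0.0066,0.003,0],[0,0,-5]],[-1,[-0.009,0.0043,0],[0,0,-6]]]' && python3 - <<'E'
from rows import *
where();r.read_camera('top');where();r.read_camera('top');where()
f=-78.8;e=lambda t:(f+15.5*np.sin(np.radians(t)),-2,t,0)
rows([e(t) for t in(18,16,14,12,10,8,6,4,2,0)])
E
```

```text
time: 11.9
eef_pos: [551.8, 73.0, 297.8]
ee_rot: [-0.342, 0.618, -0.465, 0.534]
ft_force: [1.3, 7.4, -2.0]
finger_gap: 33.3
t 11.9 Ey -73.1 Ez -2.0 dw 0.4 th 20.0 yaw -0.1 F(u,p,z) [ 7.5 -0.3 -2. ] gap 33.3
t 11.95 Ey -72.8 Ez -1.9 dw 0.4 th 20.0 yaw -0.1 F(u,p,z) [ 6.6 -0.6 -1.6] gap 33.6
t 12.0 Ey -72.7 Ez -2.0 dw 0.4 th 20.0 yaw -0.1 F(u,p,z) [ 6.3 -0.  -1.2] gap 33.7
[-74.  -2.  18.   0.] [-0.0043, 0.002, -0.0001] [-0.1, 0.1, -2.0]
[-74.5  -2.   16.    0. ] [-0.0092, 0.0043, -0.0001] [-0.1, 0.1, -4.0]
[-75.1  -2.   14.    0. ] [-0.014, 0.0069, -0.0] [-0.1, 0.1, -6.0]
[-75.6  -2.   12.    0. ] [-0.0187, 0.0096, -0.0] [-0.1, 0.1, -8.0]
[-76.1  -2.   10.    0. ] [-0.0233, 0.0126, -0.0] [-0.1, 0.1, -10.0]
[-76.6  -2.    8.    0. ] [-0.0277, 0.0157, -0.0] [-0.1, 0.1, -12.0]
[-77.2  -2.    6.    0. ] [-0.0321, 0.0189, -0.0] [-0.1, 0.1, -14.0]
[-77.7  -2.    4.    0. ] [-0.0363, 0.0224, -0.0] [-0.1, 0.1, -16.0]
[-78.3  -2.    2.    0. ] [-0.0404, 0.0259, -0.0] [-0.1, 0.1, -18.0]
[-78.8  -2.    0.    0. ] [-0.0444, 0.0297, 0.0] [-0.1, 0.1, -20.0]
```

```bash
python3 -m pendant '[[-1,[-0.0021,0.0009,0],[0,0,-1]],[-1,[-0.0043,0.002,0],[0,0,-2]],[-1,[-0.0067,0.0031,0],[0,0,-3]],[-1,[-0.0092,0.0043,0],[0,0,-4]],[-1,[-0.0116,0.0056,0],[0,0,-5]],[-1,[-0.014,0.0069,0],[0,0,-6]],[-1,[-0.0163,0.0082,0],[0,0,-7]],[-1,[-0.0187,0.0096,0],[0,0,-8]],[-1,[-0.0187,0.0096,0],[0,0,-8]],[-1,[-0.0187,0.0096,0],[0,0,-8]]]' && python3 - <<'E'
from rows import *
where();r.read_camera('top');where();r.read_camera('top');where()
f=-78.8;e=lambda t:(f+15.5*np.sin(np.radians(t)),-2,t,0)
rows([e(t) for t in(10,8,6,4,2,0)])
c=cam('wrist','w6.png');cv2.imwrite('pics/v6.png',c['frame'])
E
```

```text
time: 13.0
eef_pos: [556.3, 93.6, 294.9]
ee_rot: [-0.384, 0.593, -0.5, 0.5]
ft_force: [1.0, 6.6, -3.2]
finger_gap: 33.1
t 13.0 Ey -75.5 Ez -2.3 dw 0.4 th 12.0 yaw -0.1 F(u,p,z) [ 6.7 -0.5 -3.2] gap 33.1
t 13.05 Ey -75.5 Ez -2.3 dw 0.4 th 12.0 yaw -0.1 F(u,p,z) [ 7.6 -0.9 -1.6] gap 33.7
t 13.1 Ey -75.6 Ez -2.2 dw 0.4 th 12.0 yaw -0.1 F(u,p,z) [ 7.  -0.6 -2.6] gap 33.2
[-76.1  -2.   10.    0. ] [-0.0051, 0.0021, -0.0001] [-0.1, 0.1, -2.0]
[-76.6  -2.    8.    0. ] [-0.01, 0.0045, -0.0001] [-0.1, 0.1, -4.0]
[-77.2  -2.    6.    0. ] [-0.0147, 0.0071, -0.0001] [-0.1, 0.1, -6.0]
[-77.7  -2.    4.    0. ] [-0.0194, 0.01, -0.0] [-0.1, 0.1, -8.0]
[-78.3  -2.    2.    0. ] [-0.024, 0.013, -0.0] [-0.1, 0.1, -10.0]
[-78.8  -2.    0.    0. ] [-0.0284, 0.0161, -0.0] [-0.1, 0.1, -12.0]
```

View pics/v6.png

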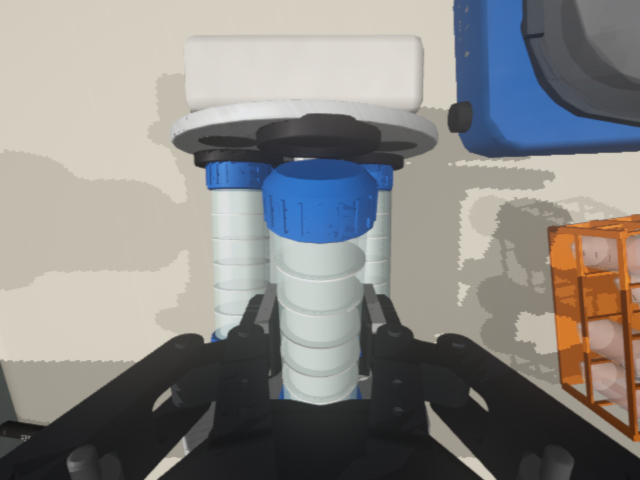

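The blue cap at (320,200) is down inside of the black cup rim at (319,133), clear of it and centred sideways. Continue to level.

```bash
python3 -m pendant '[[-1,[-0.0026,0.001,0],[0,0,-1]],[-1,[-0.0051,0.0021,0],[0,0,-2]],[-1,[-0.0075,0.0033,0],[0,0,-3]],[-1,[-0.01,0.0045,0],[0,0,-4]],[-1,[-0.0147,0.0071,0],[0,0,-6]],[-1,[-0.0194,0.01,0],[0,0,-8]],[-1,[-0.024,0.013,0],[0,0,-10]],[-1,[-0.0284,0.0161,0],[0,0,-12]],[-1,[-0.0284,0.0161,0],[0,0,-12]],[-1,[-0.0284,0.0161,0],[0,0,-12]]]' && python3 - <<'E'
from rows import *
where();r.read_camera('top');where();r.read_camera('top');where()
rows([(-70,-2,0,0),(-66,-2,0,0)])
E
```

```text
time: 14.15
eef_pos: [563.5, 126.9, 286.4]
ee_rot: [-0.442, 0.551, -0.547, 0.449]
ft_force: [1.0, 21.9, 2.5]
finger_gap: 33.4
t 14.15 Ey -74.1 Ez -1.4 dw 0.7 th 0.6 yaw -0.2 F(u,p,z) [21.6 -3.6  2.5] gap 33.4
t 14.2 Ey -74.1 Ez -1.3 dw 0.7 th 0.6 yaw -0.2 F(u,p,z) [21.  -3.6  1.6] gap 33.3
t 14.25 Ey -74.1 Ez -1.3 dw 0.7 th 0.6 yaw -0.2 F(u,p,z) [22.2 -3.9  1.3] gap 33.6
[-70  -2   0   0] [-0.0059, 0.0015, -0.0001] [-0.1, 0.2, -0.6]
[-66  -2   0   0] [-0.0099, 0.0015, -0.0001] [-0.1, 0.2, -0.6]
```

Force rose to 22 N, so something other than the spring is resisting near the orange end. I'll look before moving further.

```bash
python3 - <<'E'
from rows import *
c=cam('wrist','w7.png');cv2.imwrite('pics/v7.png',c['frame'])
where()
for a in(59.5,):print([proj(c,(S0+a)*u+W0*p+Z0*zz+27*d).round(0) for d in(zz,p,-p)])
E
```

```text
t 14.3 Ey -74.2 Ez -1.2 dw 0.7 th 0.6 yaw -0.2 F(u,p,z) [21.8 -3.4  2.3] gap 33.4
[array([319., 155.]), array([392., 152.]), array([246., 152.])]
```

View pics/v7.png

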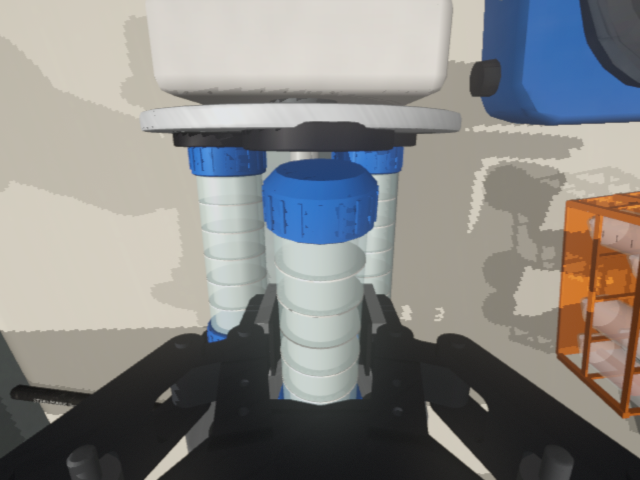

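Compared with the picture before contact, the cap (263–378 px wide, v 160–243) is bigger and higher up, so the bottle has pivoted in the pads and is still tilted though the tool is level. I'll measure how much and when, using the cap outline in each saved frame.

```bash
cat > piv.py <<'E'
from tr import *
def cap(img):
    hsv=cv2.cvtColor(img,cv2.COLOR_BGR2HSV);m=cv2.inRange(hsv,(100,120,30),(128,255,255));m[:, :255]=0;m[:,390:]=0;m[:120]=0;m[300:]=0
    n,l,s,ce=cv2.connectedComponentsWithStats(m);i=1+np.argmax(s[1:,4]);s=s[i];m=(l==i)
    cc=np.flatnonzero(m[:,312:328].sum(1)>10);return s[:4],cc[0],cc[-1]
K=np.array([[335.63,0,319.9],[0,335.63,237.6],[0,0,1]]);c0=dict(origin=np.array([-74.1,30.7,.3]),rotation=np.array([[0,.956,.292],[0,-.292,.956],[1,0,0.]]),intrinsics=K)
def pred(phi,dx=0):
    t=np.radians(phi);ax=np.array([-np.cos(t),-np.sin(t),0]);up=np.array([np.sin(t),-np.cos(t),0]);C=np.array([dx,157.8,0])
    q=lambda s,h,l:proj(c0,C+ax*s+up*h+np.array([0,0,l]))
    return [q(45,20,0)[1],q(65,-15.5,0)[1],q(65,15.5,0)[1],q(60.5,0,20)[0]-q(60.5,0,-20)[0]]
if __name__=='__main__':
    for w in(4,5,6,7):print(w,*cap(cv2.imread(f'pics/w{w}.png')))
    for ph in(-4,0,4,8,12):print(ph,np.round(pred(ph),0))
E
python3 piv.py
```

```text
4 [268 164 106  66] 165 229
5 [255 159 129  84] 159 241
6 [255 159 135  84] 159 242
7 [262 150 128  94] 159 243
-4 [221. 160. 160. 104.]
0 [227. 158. 164. 107.]
4 [234. 156. 169. 111.]
8 [242. 156. 176. 114.]
12 [251. 156. 184. 118.]
```

The pivot was about 8° and had already happened while pushing (by w5), with no further change since; the bottle is really about 8.5° tilted, its orange end too low and caught on the orange cup's lower lip. Remedy: firmer grip, ease off about 5 mm of command, then lean the tool the other way until the bottle itself is level.

```bash
python3 -m pendant '[[-1,[-0.001,0,0],[0,0,0]],[-1,[-0.002,0,0],[0,0,0]],[-1,[-0.003,0,0],[0,0,0]],[-1,[-0.004,0,0],[0,0,0]],[-1,[-0.005,0,0],[0,0,0]],[-1,[-0.0078,0,0],[0,0,-1]],[-1,[-0.0105,0.0001,0],[0,0,-2]],[-1,[-0.0133,0.0002,0],[0,0,-3]],[-1,[-0.016,0.0004,0],[0,0,-4]],[-1,[-0.016,0.0004,0],[0,0,-4]]]' 100 && cat > st.py <<'E'
from piv import *
where();c=cam('wrist');where();s,a,b=cap(c['frame']);print('cap',s,a,b,'phi~',round(np.interp(b,[221,227,234,242,251],[-4,0,4,8,12])-.8,1))
E
python3 st.py
```

```text
time: 15.3
eef_pos: [566.5, 140.3, 284.1]
ee_rot: [0.463, -0.534, 0.565, -0.426]
ft_force: [2.8, 8.8, -4.5]
finger_gap: 32.5
t 15.3 Ey -72.5 Ez 1.7 dw 0.5 th -3.9 yaw -0.1 F(u,p,z) [ 9.2  0.9 -4.5] gap 32.5
t 15.35 Ey -72.6 Ez 1.8 dw 0.5 th -3.9 yaw -0.1 F(u,p,z) [ 8.8  0.  -5.6] gap 32.8
cap [262 161 128  83] 168 243 phi~ 7.6
```

```bash
python3 -m pendant '[[-1,[-0.0014,-0.0004,0],[0,0,-0.5]],[-1,[-0.0028,-0.0008,0],[0,0,-1]],[-1,[-0.0041,-0.0008,0],[0,0,-1.5]],[-1,[-0.0055,-0.0007,0],[0,0,-2]],[-1,[-0.0069,-0.0007,0],[0,0,-2.5]],[-1,[-0.0083,-0.0006,0],[0,0,-3]],[-1,[-0.0105,-0.0005,0],[0,0,-3.8]],[-1,[-0.0105,-0.0005,0],[0,0,-3.8]],[-1,[-0.0105,-0.0005,0],[0,0,-3.8]],[-1,[-0.0105,-0.0005,0],[0,0,-3.8]]]' && python3 st.py
```

```text
time: 16.35
eef_pos: [568.5, 149.7, 283.7]
ee_rot: [0.481, -0.518, 0.579, -0.406]
ft_force: [1.7, 6.2, -4.7]
finger_gap: 32.4
t 16.35 Ey -73.1 Ez 6.9 dw 0.4 th -7.8 yaw -0.1 F(u,p,z) [ 6.4  0.4 -4.7] gap 32.4
t 16.4 Ey -73.1 Ez 6.9 dw 0.4 th -7.8 yaw -0.1 F(u,p,z) [ 6.   0.8 -5.6] gap 32.3
cap [262 170 115  73] 174 242 phi~ 7.2
```

Bottle now level (tool −7.8°, pivot about +7.5°), and the 6 N matches the spring at 12 mm with the end on the cup floor. Let the spring bring it toward the black cup, in small steps.

```bash
python3 -m pendant '[[-1,[-0.0005,-0.0001,0],[0,0,0]],[-1,[-0.001,-0.0001,0],[0,0,0]],[-1,[-0.0015,-0.0002,0],[0,0,0]],[-1,[-0.002,-0.0003,0],[0,0,0]],[-1,[-0.0025,-0.0003,0],[0,0,0]],[-1,[-0.003,-0.0004,0],[0,0,0]],[-1,[-0.0035,-0.0005,0],[0,0,0]],[-1,[-0.004,-0.0005,0],[0,0,0]],[-1,[-0.004,-0.0005,0],[0,0,0]],[-1,[-0.004,-0.0005,0],[0,0,0]]]' && python3 st.py; python3 - <<'E'
from h import *
c=cam('wrist','w8.png');f=c['frame'][80:300,200:440];cv2.imwrite('pics/v8.png',cv2.resize(f,None,fx=2.5,fy=2.5,interpolation=cv2.INTER_CUBIC))
E
```

```text
time: 17.4
eef_pos: [569.3, 153.5, 283.7]
ee_rot: [0.481, -0.518, 0.579, -0.406]
ft_force: [1.0, 5.2, -5.6]
finger_gap: 32.5
t 17.4 Ey -69.4 Ez 6.9 dw 0.4 th -7.8 yaw -0.0 F(u,p,z) [ 5.3 -0.2 -5.6] gap 32.5
t 17.45 Ey -69.4 Ez 6.9 dw 0.4 th -7.8 yaw -0.0 F(u,p,z) [ 4.2  0.3 -4.7] gap 32.1
cap [262 182 115  61] 187 242 phi~ 7.2
```

View pics/v8.png

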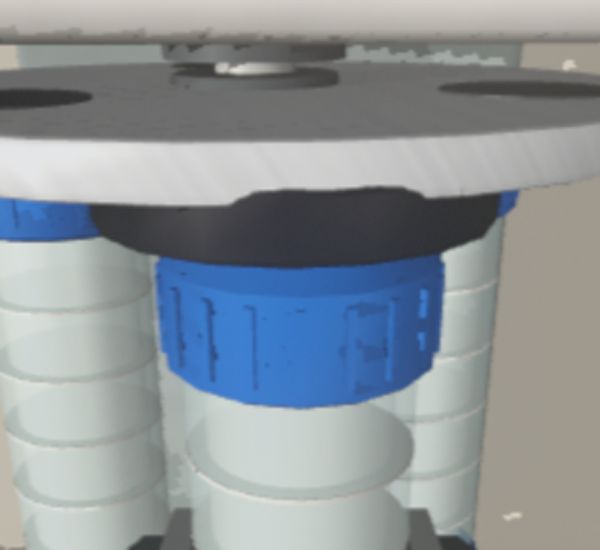

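The picture shows the level cap (300,330 in crop) with its bevelled edge starting in under the black cup's rim (295,260), well centred. That was the 12th picture, so numbers only from here. Continue.

```bash
python3 -m pendant '[[-1,[-0.0005,-0.0001,0],[0,0,0]],[-1,[-0.001,-0.0001,0],[0,0,0]],[-1,[-0.0015,-0.0002,0],[0,0,0]],[-1,[-0.002,-0.0003,0],[0,0,0]],[-1,[-0.0025,-0.0003,0],[0,0,0]],[-1,[-0.003,-0.0004,0],[0,0,0]],[-1,[-0.0035,-0.0005,0],[0,0,0]],[-1,[-0.0035,-0.0005,0],[0,0,0]],[-1,[-0.0035,-0.0005,0],[0,0,0]],[-1,[-0.0035,-0.0005,0],[0,0,0]]]' && python3 st.py;python3 st.py
```

```text
time: 18.5
eef_pos: [569.8, 156.5, 284.5]
ee_rot: [0.481, -0.518, 0.58, -0.406]
ft_force: [1.3, 4.7, -5.1]
finger_gap: 32.7
t 18.5 Ey -66.4 Ez 7.8 dw 0.3 th -7.9 yaw -0.0 F(u,p,z) [ 4.9  0.3 -5.1] gap 32.7
t 18.55 Ey -66.5 Ez 7.8 dw 0.4 th -7.9 yaw -0.0 F(u,p,z) [ 4.   0.  -4.8] gap 32.4
cap [263 190 114  53] 197 242 phi~ 7.2
t 18.55 Ey -66.5 Ez 7.8 dw 0.4 th -7.9 yaw -0.0 F(u,p,z) [ 4.   0.  -4.8] gap 32.4
t 18.6 Ey -66.5 Ez 7.8 dw 0.3 th -7.9 yaw -0.0 F(u,p,z) [ 4.8 -0.7 -4.5] gap 32.5
cap [263 190 114  53] 197 242 phi~ 7.2
```

```bash
python3 -m pendant '[[-1,[-0.0001,0.0004,0],[0,0,0]],[-1,[-0.0001,0.0008,0],[0,0,0]],[-1,[-0.0002,0.0012,0],[0,0,0]],[-1,[-0.0002,0.0015,0],[0,0,0]],[-1,[-0.0002,0.0015,0],[0,0,0]],[-1,[-0.0007,0.0014,0],[0,0,0]],[-1,[-0.0012,0.0014,0],[0,0,0]],[-1,[-0.0017,0.0013,0],[0,0,0]],[-1,[-0.0022,0.0012,0],[0,0,0]],[-1,[-0.0022,0.0012,0],[0,0,0]]]' && python3 st.py;python3 st.py
```

```text
time: 19.6
eef_pos: [570.3, 158.5, 283.1]
ee_rot: [0.481, -0.518, 0.58, -0.406]
ft_force: [-0.1, 3.5, 1.4]
finger_gap: 32.3
t 19.6 Ey -64.4 Ez 6.4 dw 0.5 th -7.9 yaw -0.0 F(u,p,z) [ 3.4 -0.8  1.4] gap 32.3
t 19.65 Ey -64.4 Ez 6.3 dw 0.4 th -7.9 yaw -0.0 F(u,p,z) [ 3.6 -0.8  1.4] gap 32.2
cap [264 199 112  42] 206 240 phi~ 6.2
t 19.65 Ey -64.4 Ez 6.3 dw 0.4 th -7.9 yaw -0.0 F(u,p,z) [ 3.6 -0.8  1.4] gap 32.2
t 19.7 Ey -64.5 Ez 6.4 dw 0.5 th -7.9 yaw -0.0 F(u,p,z) [ 3.2 -0.2  1.1] gap 32.8
cap [264 199 112  42] 205 240 phi~ 6.2
```

```bash
python3 -m pendant '[[-1,[-0.0003,0,0],[0,0,0]],[-1,[-0.0006,-0.0001,0],[0,0,0]],[-1,[-0.0009,-0.0001,0],[0,0,0]],[-1,[-0.0012,-0.0002,0],[0,0,0]],[-1,[-0.0015,-0.0002,0],[0,0,0]],[-1,[-0.0015,-0.0002,0],[0,0,0]],[-1,[-0.0015,-0.0002,0],[0,0,0]],[-1,[-0.0015,-0.0002,0],[0,0,0]],[-1,[-0.0015,-0.0002,0],[0,0,0]],[-1,[-0.0015,-0.0002,0],[0,0,0]]]' && python3 st.py;python3 st.py
```

```text
time: 20.7
eef_pos: [570.6, 159.9, 283.0]
ee_rot: [0.481, -0.518, 0.58, -0.406]
ft_force: [0.8, 2.6, 0.6]
finger_gap: 32.2
t 20.7 Ey -63.0 Ez 6.3 dw 0.4 th -7.9 yaw -0.0 F(u,p,z) [2.7 0.3 0.6] gap 32.2
t 20.75 Ey -63.0 Ez 6.3 dw 0.4 th -7.9 yaw -0.0 F(u,p,z) [ 1.   1.4 -0.3] gap 32.2
cap [264 204 112  37] 210 240 phi~ 6.2
t 20.75 Ey -63.0 Ez 6.3 dw 0.4 th -7.9 yaw -0.0 F(u,p,z) [ 1.   1.4 -0.3] gap 32.2
t 20.8 Ey -63.0 Ez 6.3 dw 0.4 th -7.9 yaw -0.0 F(u,p,z) [1.1 1.  0.8] gap 32.2
cap [264 204 112  37] 210 240 phi~ 6.2
```

```bash
python3 -m pendant '[[-1,[-0.0003,0,0],[0,0,0]],[-1,[-0.0006,-0.0001,0],[0,0,0]],[-1,[-0.0009,-0.0001,0],[0,0,0]],[-1,[-0.0012,-0.0002,0],[0,0,0]],[-1,[-0.0015,-0.0002,0],[0,0,0]],[-1,[-0.0015,-0.0002,0],[0,0,0]],[-1,[-0.0015,-0.0002,0],[0,0,0]],[-1,[-0.0015,-0.0002,0],[0,0,0]],[-1,[-0.0015,-0.0002,0],[0,0,0]],[-1,[-0.0015,-0.0002,0],[0,0,0]]]' && python3 st.py;python3 st.py
```

```text
time: 21.8
eef_pos: [570.7, 160.6, 282.7]
ee_rot: [0.481, -0.517, 0.58, -0.405]
ft_force: [0.9, -5.2, -0.8]
finger_gap: 32.2
t 21.8 Ey -62.6 Ez 6.2 dw 0.3 th -8.0 yaw 0.0 F(u,p,z) [-4.8  2.  -0.8] gap 32.2
t 21.85 Ey -62.6 Ez 6.2 dw 0.3 th -8.0 yaw 0.0 F(u,p,z) [-5.5  2.3 -0.5] gap 32.3
cap [265 206 111  36] 212 240 phi~ 6.2
t 21.85 Ey -62.6 Ez 6.2 dw 0.3 th -8.0 yaw 0.0 F(u,p,z) [-5.5  2.3 -0.5] gap 32.3
t 21.9 Ey -62.6 Ez 6.2 dw 0.3 th -8.0 yaw 0.0 F(u,p,z) [-5.4  2.7 -0.8] gap 32.2
cap [265 206 111  36] 212 240 phi~ 6.2
```

Firm contact now (−5.5 N) after about 7 mm of travel past the rim, with the spring force just before it (about 3 N) matching the home position. Unload, then release.

```bash
python3 -m pendant '[[-1,[0.0005,0.0001,0],[0,0,0]],[-1,[0.001,0.0001,0],[0,0,0]],[-1,[0.001,0.0001,0],[0,0,0]],[-0.1,[0.001,0.0001,0],[0,0,0]],[0,[0.001,0.0001,0],[0,0,0]],[0.1,[0.001,0.0001,0],[0,0,0]],[0.2,[0.001,0.0001,0],[0,0,0]],[0.3,[0.001,0.0001,0],[0,0,0]],[0.4,[0.001,0.0001,0],[0,0,0]],[0.4,[0.001,0.0001,0],[0,0,0]]]' && python3 st.py
```

```text
time: 22.9
eef_pos: [570.6, 160.5, 283.0]
ee_rot: [0.481, -0.518, 0.58, -0.406]
ft_force: [-0.5, -0.2, -0.4]
finger_gap: 59.8
t 22.9 Ey -62.3 Ez 6.3 dw 0.3 th -7.9 yaw -0.0 F(u,p,z) [-0.3 -0.5 -0.4] gap 59.8
t 22.95 Ey -62.4 Ez 6.3 dw 0.3 th -7.9 yaw -0.0 F(u,p,z) [ 0.3  0.1 -0.6] gap 59.6
cap [264 206 112  37] 213 241 phi~ 6.7
```

```bash
python3 -m pendant '[[0.4,[0,-0.008,0],[0,0,0]],[0.4,[0,-0.02,0],[0,0,0]],[0.4,[0,-0.035,0],[0,0,0]],[0.4,[0,-0.055,0],[0,0,0]],[0.4,[0,-0.08,0],[0,0,0]],[0.4,[0,-0.105,0],[0,0,2]],[0.4,[0,-0.13,0],[0,0,5]],[0.4,[0,-0.15,0],[0,0,8]],[0.4,[0,-0.15,0],[0,0,8]],[0.4,[0,-0.15,0],[0,0,8]]]' && python3 - <<'E'
from tr import *
where();c=cam('wrist','w9.png');f=c['frame'];hsv=cv2.cvtColor(f,cv2.COLOR_BGR2HSV)
for nm,lo,hi in(('blue',(100,120,40),(126,255,255)),('or',(5,150,60),(20,255,255))):
    n,l,s,ce=cv2.connectedComponentsWithStats(cv2.inRange(hsv,lo,hi))
    for i in range(1,n):
        if s[i,4]>150:
            P=onz(c,*ce[i],140);print(nm,s[i],ce[i].round(0),'s %.1f w %.1f'%(P@u-S0,P@p-W0))
for a,z in((-72,0),(-59,20),(-45,20),(45,20),(59,20)):print('pred',a,[proj(c,(S0+a)*u+(W0+d)*p+(Z0-3+z)*zz).round(0).tolist() for d in(-20,0,20)])
E
```

```text
time: 23.95
eef_pos: [574.6, 180.5, 432.5]
ee_rot: [0.443, -0.55, 0.55, -0.446]
ft_force: [0.7, 0.1, -0.7]
finger_gap: 59.8
t 23.95 Ey -20.6 Ez 145.2 dw 0.2 th 0.1 yaw -0.0 F(u,p,z) [ 0.2  0.6 -0.7] gap 59.8
blue [  417     0   216   183 10864] [492.  94.] s 147.9 w 124.9
blue [250 205  34  10 231] [264. 210.] s 62.4 w -43.2
blue [296 215  47  16 608] [319. 223.] s 52.2 w 0.1
blue [ 525  251   42   32 1044] [546. 266.] s 14.9 w 190.3
blue [ 559  277   42   34 1092] [580. 293.] s -10.4 w 224.4
blue [339 291  23  17 277] [350. 300.] s -16.5 w 26.9
blue [255 296  36  18 440] [273. 305.] s -21.9 w -40.0
blue [298 321  44  27 677] [319. 336.] s -52.7 w 0.3
blue [ 530  338   65   35 1434] [565. 355.] s -72.6 w 224.9
or [ 474  214   99  127 3717] [500. 265.] s 15.6 w 152.1
or [ 523  306   42   40 1046] [543. 328.] s -44.5 w 199.7
or [291 333  57  29 711] [319. 350.] s -67.4 w -0.2
pred -72 [[298.0, 346.0], [319.0, 346.0], [340.0, 346.0]]
pred -59 [[296.0, 347.0], [319.0, 347.0], [341.0, 347.0]]
pred -45 [[296.0, 333.0], [319.0, 333.0], [342.0, 333.0]]
pred 45 [[294.0, 233.0], [319.0, 233.0], [344.0, 233.0]]
pred 59 [[293.0, 216.0], [319.0, 216.0], [345.0, 216.0]]
```

```bash
python3 - <<'E'
from tr import *
c=cam('wrist');f=c['frame'];hsv=cv2.cvtColor(f,cv2.COLOR_BGR2HSV);m=cv2.inRange(hsv,(100,120,40),(126,255,255))
col=np.flatnonzero(m[190:360,315:324].sum(1)>255*4)+190;print('blue rows mid',col)
for v,z in((215,156.3),(215,152.5),(231,146.3),(232,146.3)):print(v,z,round(onz(c,319,v,z)@u-S0,1))
mo=cv2.inRange(hsv,(5,150,60),(20,255,255))[:, 315:324].sum(1)>255*4;o=np.flatnonzero(mo[300:400])+300;print('orange rows',o[[0,-1]],[round(onz(c,319,v,156.3)@u-S0,1) for v in o[[0,-1]]])
for a,px in((46.6,47),(-45,44)):
    print(a,'width px expected',[round(proj(c,(S0+a)*u+(W0+20)*p+z*zz)[0]-proj(c,(S0+a)*u+(W0-20)*p+z*zz)[0],1) for z in(116,126,136)],'seen',px)
t=cam('top');hs=cv2.cvtColor(t['frame'],cv2.COLOR_BGR2HSV);n,l,s,ce=cv2.connectedComponentsWithStats(cv2.inRange(hs,(100,110,50),(126,255,255)))
for i in range(1,n):
    if s[i,4]>8 and 195<ce[i][0]<260 and 195<ce[i][1]<260:print('top',s[i],ce[i].round(1))
print([proj(t,(S0+a)*u+W0*p+140*zz).round(1) for a in(-47,53)])
E
```

```text
blue rows mid [217 218 219 220 221 222 223 224 225 226 227 228 229 230 332 333 334 335
 336 337 338 339 340 341 342 343 344 345 346 347]
215 156.3 62.2
215 152.5 61.3
231 146.3 46.9
232 146.3 46.1
orange rows [350 361] [np.float64(-54.9), np.float64(-65.8)]
46.6 width px expected [np.float64(45.8), np.float64(47.3), np.float64(49.0)] seen 47
-45 width px expected [np.float64(42.0), np.float64(43.3), np.float64(44.6)] seen 44
top [207 211  14  17 104] [212.1 218.4]
top [241 223   3  10  17] [241.9 227.5]
top [208 232   7  13  61] [210.5 238. ]
top [241 240   4  11  35] [242.5 245.1]
[array([242.3, 226. ]), array([211.5, 219.5])]
```

Both ends check out: the visible cap lengths are 14.0 mm at the black cup (14.5 expected when home) and 11.4 mm at the orange cup (12 expected). The spring is back about 4.6 mm and the lateral offset is under 0.5 mm. Handing in.

```bash
python3 -c "
from station import r
print(r.hand_in())"
```

```text
the job is handed in; nothing more can be done
None
```

The bottle is in the top station with both ends home, and the job was handed in at about 24 s of the 45 s allowed. No verdict was reported. I gripped it by the glass, put one end tilted into the orange cup, pushed the spring back, brought the other end down behind the black rim, eased it home and let go.

**Last checks, after letting go and backing away:**

| Check | Measured | Expected |
|---|---|---|
| Black-end cap showing past the rim | 14.0 mm | 14.5 mm when home |
| Orange-end cap showing | 11.4 mm | 12 mm |
| Orange cup pushed back | about 4.6 mm | 5 mm |
| Sideways offset from the station line | under 0.5 mm | within 4 mm |
| Force on the gripper | about 0.7 N, i.e. noise | none (touching nothing) |

**What went wrong on the way:** the bottle turned about 8° in the pads while I pushed at 50 N grip. Its orange end caught on the lower lip of the orange cup, and the wrist force rose to about 22 N. I eased off, gripped at 100 N and leaned the tool back until the bottle itself was level.

**Less certain:**
- **Height and level:** I checked these only roughly, from the cap widths, where one pixel is about 7 mm. The orange-end cap read about 1 pixel wide.
- **Contact force:** I read it only at the wrist and mostly at the end of each move, so a brief higher peak could have been missed.
- **Bystanders:** I did not measure them again at the end. The arm never went near them.

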